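# Set the ratchet prop level and lay a seatpost across it

## Robot

A 6-joint arm with a two-finger parallel gripper is mounted at the origin on the work surface. World frame = base frame: x ahead of the robot, y to its left, z up, the work surface at z = 0. Lengths are in m, angles in rad, forces in N, time in s.
With the tool pointing down it reaches from about 0.375 to 0.9 m from the base axis. Payload 3.1 kg.
Tool frame: the origin (TCP) lies between the finger pads; the fingertips stand 17 mm ahead of it and the grasp point (between the pads) lies 2 mm behind it; z points along the fingers, y is the line along which they close (so a half turn about z gives the same grasp; the last joint's range is limited). The gripper opens to 85 mm and grips with 20 to 120 N. Pads are 22 mm wide; open, the fingers measure 114 mm over their backs; the gripper's body (76 mm by 85 mm) begins 54 mm behind the grasp point. The pads swing forward as they close: fully open they stand 13 mm farther back than shut.
Start: joints at [-1.462, 0.527, 1.433, -0, 1.181, -0.178], TCP at [0.177, -0.599, 0.248] pointing down, gripper open.
Joint ranges: [-3.08, 3.08], [-0.75, 2.2], [0.22, 2.44], [-1.43, 4.57], [0, 2.65], [-2.85, 2.85]. Speed limits (rad/s): [2.79, 2.79, 3.14, 3.14, 3.14, 3.14].

## Interface

Orientations are given as a unit quaternion [x, y, z, w].
In Python, from station import sense, vision, order gives the robot as it stands.
- The arm moves only by the shell command python3 -m crank 'ROWS' [OPENING] [FORCE]. ROWS is JSON, a list of rows, each an object with "dp": the shift along the world's x, y, z in units of 30 mm (1.0 is 30 mm), a list of three; "angular": the turn, a rotation vector about the world's x, y, z in degrees, a list of three. In form: [{"dp": [dx, dy, dz], "angular": [ax, ay, az]}, ...]. A call has 1 to 20 rows; each row shifts and turns the commanded pose from where the row before left it; what a row does not reach is not made up. A row lasts 1/10 s, in which the tool goes at most 50 mm and 8.59 degrees, less where a joint would pass 70% of its speed; a pose out of reach is approached as far as the arm can. A call is refused whole if a number of a shift passes 1 or a number of a turn 8.59, either way. A call with a gripper value outside its range is refused whole. OPENING is the closure, from 0 (fully open) to 1 (shut), set as the call begins (- or left out, the last holds). The fingers move at their own pace and stop on an object; FORCE is the grip in N (left out, the last holds). Time passes only in rows, so rows that do not move let the fingers close. It gives the time, the measured TCP pose, the force, the opening and the grip force at its end, in the units of the state.
- sense(): the state, without advancing time (a new reading comes with each control period).
- vision.snapshot(name): name is "scene" or "top"; returns a dict with "image" (420x560x3 uint8, blue, green, red), "range_z" (420x560 float32, m along the optical axis (not along the pixel's ray), 0 where there is no reading), "mtx" (3x3 intrinsics, pixels), "pose" (4x4, takes a point from camera to world coordinates). Camera axes: x right, y down, z forward; pixel columns grow to the right and rows downward; lengths in m; the calibration is good to about 2 mm. A picture is of the moment at which its call begins.
- order.sign_off(): hands the job in; it is judged then, once.
The state is a dict: "t": time; "q": joint angles; "qd": joint speeds; "tau": joint torques, N m; "tcp_pos": TCP position; "tool_rot": TCP orientation; "force": force on the tool from outside, world axes, zero at the start; "ft_torque": the same for the moment, N m; "finger_gap": opening from 0.0 (shut) to 1.0 (fully open); "gripper_force": force on a finger pad.
Only numpy, scipy, OpenCV 4.12 (cv2) and the standard library are available. Lean on these libraries where they do the work, as an engineer would, in place of code of your own. Each camera call takes 0.05 s, during which the arm holds its last target. There are 200 camera calls.

## Task

Push the rubber-gripped lift lever down to raise the ratchet column click by click until its V saddle is level with the fixed V rest (the fourth notch up from the bottom; it starts somewhere in the lower notches and cannot be let down again, so do not go past), and let the lever come back up. Then turn the black lock knob clockwise past its detent click, and after that lay the seatpost centred across both Vs, its head clear outside them, and let go. Leave the other things on the bench where they are.

Things in the scene. Friction and masses are not known exactly. Their poses are not given: they have to be found in the camera images.
- prop_base: The prop, fixed to the bench: dark steel plate 110 x 300 x 12 mm carrying the parts below. Origin on the bench midway between the two V rests; z up, y along it. In mm in this frame (x, y): fixed rest post (0, -60), ratchet column (0, 60), lock knob axis (-85, 60) on a grey arm with its top 130 high, lever pivot (0, 110) 65 high. The pawl is on the column's +x side.
- rest_centre (a point): Point fixed to the prop, 210 mm above the bench, midway between the two Vs: where the middle of the seatpost's tube axis belongs. Axes as prop_base; the seatpost must lie along y, its head to either side. The space between the Vs (104 mm along y) is open for fingers above the plate.
- fixed_rest (a point): Bottom of the fixed V rest, 191 mm high. The V has 90 degrees, is 16 mm long along y, and its arms rise 20 mm and spread 20 mm to each side in x. The tube's axis lies 19 mm above the V's bottom.
- column_saddle (a point): Bottom of the V saddle on top of the ratchet column, the same shape as the fixed V, 120 mm from it along y. 143 mm high with the column right down, 191 mm at the fourth notch.
- column (a joint): Height of the ratchet column in m, 0 right down to 0.066. Steel bar 22 mm square with saw teeth: a sprung pawl clicks under a tooth every 0.012 and the column cannot go down again. It clicks in when lifted about 1 mm past a notch and drops onto it when let go. Starts at notch 0, 1 or 2 (0, 0.012, 0.024). Wanted: notch 4, 0.048.
- lever (a joint): Lift lever angle in rad: 0 at rest, handle up, growing to 1.2 as the handle is pressed. A return spring brings it back (2 to 8 N at the handle). Its toe lifts the column from below: it meets it at about 0 at notch 0, 0.4 at notch 2; notch 3 clicks at about 0.73, notch 4 at 0.94, notch 5 (too far) at 1.13.
- lever_pad (a point): Pressing point on top of the lever's black rubber handle (34 wide, 65 long, 14 mm thick): 95 mm out from the pivot along the handle and 7 mm above its mid-line. The handle points along the prop's +y, 0.80 rad above level at rest (pad about 138 mm high), and swings down about the pivot (axis along prop x): level at 0.80. Press with shut fingers from above.
- lock_knob (a joint): Lock knob angle in rad, 0 to 1.25 (stop), growing clockwise seen from above. Starts at 0 to 0.15. A sprung detent resists (about 0.1 N m) from about 0.3 to 0.55 and snaps past by 0.8; the knob is locked beyond 0.85 and stays where it is left.
- knob_grip (a point): Grip point of the lock knob, on its vertical axis, 163 mm high: black disc of 52 mm diameter (top 142 mm high) with an upright bar on it 52 mm long, 16 mm thick and 34 mm high (142 to 176 mm). x axis along the bar; at knob angle 0 the bar lies along the prop's x.
- seatpost_mid (a point): Aluminium seatpost, 213 mm long, 0.3 kg, lying on the bench: point on the tube's axis 13.5 mm above the bench, at which to grasp it (near the balance point). x axis along the tube towards the head. Tube 27 mm in diameter, from 100 mm behind this point to 85 mm ahead of it, then a block-shaped head 28 x 44 x 27 mm.
- hub: Bystander: aluminium wheel hub standing upright, 58 mm in diameter, 95 mm high. Origin at its underside.
- pedal: Bystander: black open cage pedal 100 x 82 mm, 24 mm high, with a steel axle. Origin at the bench surface under its centre.
- spanner: Bystander: steel spanner 170 mm long lying flat. Origin at its underside.
- lube: Bystander: black lubricant bottle, 48 mm in diameter, 150 mm high. Origin at its underside.
- spray_can: Bystander: spray can, 64 mm in diameter, 190 mm high. Origin at its underside.
- tape_roll: Bystander: black roll of bar tape, 90 mm in diameter, 30 mm high. Origin at its underside.
- grease_tub: Bystander: white open tub, 72 mm in diameter, 60 mm high. Origin at its underside.
Things that resemble listed ones, but are neither listed nor needed, are in the scene too. What is meant by the part that bears seatpost_mid is not turquoise, and is the larger of those in its own colour.

How it is judged:
By the outcome, as a careful person would: the job done as asked, in the order asked, and still so for the second after the job is handed in, with the robot touching nothing.
It also fails if it takes over 72 s, if anything falls off the work surface, if the arm or the gripper's body presses on something with over 40 N, if the wrist force passes 120 N, or if a joint passes its speed limit or range.

## Working session

There is one attempt and no reset: what is moved stays moved. The work goes in short steps, Python scripts to look and compute and a shell command to move; the robot and the scene stay as the last step left them, time stands still between calls to the robot, and variables do not carry over. Pictures are saved under pics/ and viewed, at most 10 in all, crops included, and the job is handed in when it is done.

```bash
mkdir -p pics; ls
python3 - <<'E'
from station import sense, vision
import cv2,numpy as np
for n in("scene","top"):
    s=vision.snapshot(n); cv2.imwrite(f"pics/{n}0.png",s["image"]); np.savez(f"{n}0.npz",**s); print(n,s["mtx"].tolist(),s["pose"].round(3).tolist())
print(sense())
E
```

```text
pics
scene [[425.9390960509333, 0.0, 288.09921273607677], [0.0, 425.9390960509333, 209.11697134810757], [0.0, 0.0, 1.0]] [[-0.82, 0.49, -0.296, 0.896], [0.573, 0.71, -0.409, 0.48], [0.01, -0.505, -0.863, 1.143], [0.0, 0.0, 0.0, 1.0]]
top [[512.40624322539, 0.0, 274.6141219007351], [0.0, 512.40624322539, 207.812067219872], [0.0, 0.0, 1.0]] [[0.015, -0.992, 0.126, 0.36], [-1.0, -0.017, -0.01, -0.011], [0.012, -0.126, -0.992, 1.542], [0.0, 0.0, 0.0, 1.0]]
{'t': 0.1, 'q': array([-1.46149944e+00,  5.28335214e-01,  1.43378051e+00, -6.08866809e-06,
        1.18141768e+00, -1.78495596e-01]), 'qd': array([-3.32773178e-04, -1.74948610e-03, -3.00858227e-03,  6.85035254e-05,
       -1.77026114e-03,  1.14254720e-04]), 'tau': array([ 1.56516599e-04, -4.43303776e+01, -1.78586161e+01, -2.25066815e-04,
        3.91069523e-03,  7.96923786e-06]), 'tcp_pos': array([ 0.17735854, -0.59866318,  0.24745278]), 'tool_rot': array([ 9.89664156e-01,  1.43401246e-01,  3.07540225e-05, -9.69892088e-04]), 'force': array([ 0.12882745, -0.22760495,  0.02459032]), 'ft_torque': array([ 0.06342674, -0.01152665, -0.00089681]), 'gripper_force': 0.0, 'finger_gap': 0.9982426849687465}
```

View pics/scene0.png

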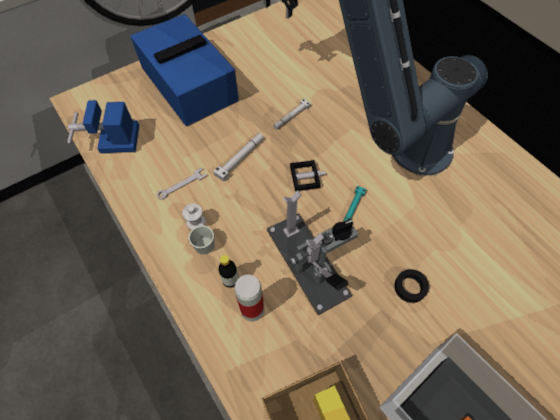

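View pics/top0.png

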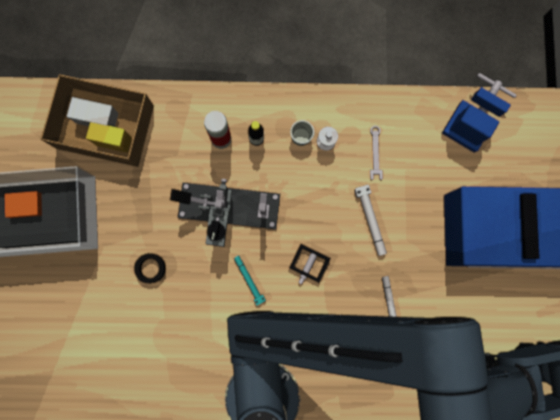

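The scene view shows the prop plate around (308,262), with the large silver seatpost at (240,157) and its head at (222,172), and the smaller silver one at (293,113). In the top view the plate is at (229,206), the fixed rest at (263,205), the column at (220,197), the knob at (216,231), the lever pad at (180,197), and the seatpost runs from its head at (363,192) to (381,252).

```bash
cat > h.py <<'E'
import cv2,numpy as np
def cloud(s):
    r=s["range_z"];K=s["mtx"];v,u=np.mgrid[:r.shape[0],:r.shape[1]]
    P=np.stack([(u-K[0,2])/K[0,0]*r,(v-K[1,2])/K[1,1]*r,r],-1)@s["pose"][:3,:3].T+s["pose"][:3,3]
    P[r==0]=np.nan; return P
def ray(s,u,v,z):
    K=s["mtx"];d=s["pose"][:3,:3]@np.array([(u-K[0,2])/K[0,0],(v-K[1,2])/K[1,1],1]);o=s["pose"][:3,3]
    return o+d*(z-o[2])/d[2]
def sel(P,x,y,z): 
    return (P[...,0]>x[0])&(P[...,0]<x[1])&(P[...,1]>y[0])&(P[...,1]<y[1])&(P[...,2]>z[0])&(P[...,2]<z[1])
E
python3 - <<'E'
from h import *
for n in("scene","top"):
    s=dict(np.load(n+"0.npz")); P=cloud(s); im=s["image"]; print(n)
    hsv=cv2.cvtColor(im,cv2.COLOR_BGR2HSV)
    c=ray(dict(np.load("top0.npz")),229,206,.012) ; 
    print("plate c",c, "bench z",np.nanmedian(P[sel(P,(.3,.7),(-.4,.4),(-.03,.02))][:,2]))
    m=sel(P,(c[0]-.11,c[0]+.11),(c[1]-.2,c[1]+.2),(.002,.025))&(hsv[...,1]<90)&(hsv[...,2]<130)
    m=cv2.morphologyEx(m.astype(np.uint8),cv2.MORPH_OPEN,np.ones((3,3)))>0
    Q=P[m]; print("plate",len(Q),cv2.minAreaRect(Q[:,:2].astype(np.float32)),np.median(Q[:,2]))
    M=sel(P,(c[0]-.2,c[0]+.1),(c[1]-.15,c[1]+.22),(.1,.3)); nn,l=cv2.connectedComponents(M.astype(np.uint8))
    for i in range(1,nn):
        Q=P[l==i]
        if len(Q)>15: print(len(Q),"mean",Q.mean(0).round(3),"min",Q.min(0).round(3),"max",Q.max(0).round(3))
    t=ray(dict(np.load("top0.npz")),371,222,.0135)
    Q=P[sel(P,(t[0]-.13,t[0]+.13),(t[1]-.08,t[1]+.08),(.012,.06))]
    print("post",t,len(Q),cv2.minAreaRect(Q[:,:2].astype(np.float32)),Q[:,2].max())
E
python3 - <<'E'
import cv2,numpy as np
a=cv2.resize(cv2.imread('pics/top0.png')[165:255,150:300],None,fx=4,fy=4,interpolation=2)
b=cv2.resize(cv2.imread('pics/scene0.png')[180:320,250:370],None,fx=4,fy=4,interpolation=2)
w=np.zeros((600,800,3),np.uint8); a=cv2.resize(a,(440,264)); w[:264,:440]=a; b=cv2.resize(b,(360,420));w[:420,440:]=b
cv2.imwrite('pics/c1.png',w)
E
```

```text
scene
plate c [0.55726718 0.11014973 0.012     ] bench z -0.0002838519332916123
plate 2378 ((0.5597471594810486, 0.11501157283782959), (0.30163469910621643, 0.11122344434261322), 84.18267822265625) 0.011196160741906214
280 mean [0.546 0.014 0.168] min [0.52  0.    0.101] max [0.568 0.021 0.212]
1166 mean [0.518 0.141 0.138] min [0.435 0.102 0.1  ] max [0.623 0.168 0.179]
240 mean [0.57  0.242 0.136] min [0.55  0.208 0.1  ] max [0.586 0.267 0.157]
post [ 0.5157573  -0.31736775  0.0135    ] 509 ((0.5220810770988464, -0.31733378767967224), (0.21529673039913177, 0.04331847280263901), 19.322175979614258) 0.031492123659008
top
plate c [0.55726718 0.11014973 0.012     ] bench z -0.0001208796820065805
plate 2258 ((0.560044527053833, 0.11145716905593872), (0.2983916997909546, 0.10934463143348694), 84.28360748291016) 0.01144182095232038
962 mean [0.505 0.13  0.141] min [0.432 0.103 0.1  ] max [0.623 0.165 0.18 ]
268 mean [0.568 0.235 0.133] min [0.55  0.202 0.101] max [0.588 0.262 0.156]
49 mean [0.57  0.104 0.111] min [0.545 0.1   0.1  ] max [0.593 0.109 0.119]
114 mean [0.546 0.007 0.199] min [ 0.523 -0.002  0.116] max [0.569 0.016 0.216]
post [ 0.5157573  -0.31736775  0.0135    ] 691 ((0.5325202345848083, -0.34558090567588806), (0.2127678245306015, 0.09487459063529968), 19.975021362304688) 0.03647611283113372
```

View pics/c1.png

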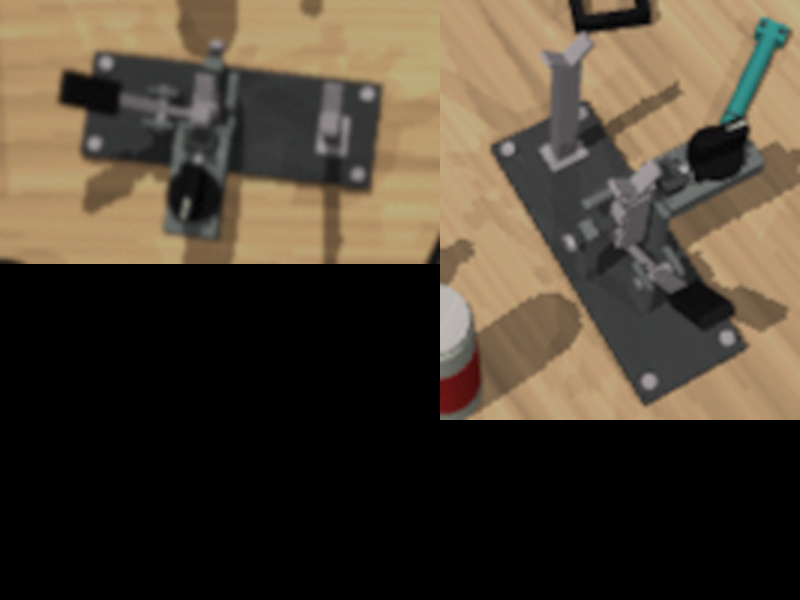

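Crop c1 shows the lever handle (black, at left), the knob with its bar pointing roughly along the grey arm, and the column saddle visibly lower than the fixed V. Next I'll measure the V tips, knob and saddle.

```bash
cat >> h.py <<'E'
A=np.deg2rad(-5.8); R=np.array([[np.cos(A),-np.sin(A)],[np.sin(A),np.cos(A)]]); O=np.array([.552,.070])
def prop(P): 
    L=P.copy(); L[...,:2]=(P[...,:2]-O)@R; return L
def world(x,y): return O+R@np.array([x,y])
def report(s):
    L=prop(cloud(s))
    for n,x,y,z in(("fixedV",(-.03,.03),(-.075,-.04),(.19,.23)),("saddle",(-.03,.03),(.04,.08),(.135,.23)),("pad",(-.03,.03),(.13,.23),(.03,.2)),("knobbar",(-.12,-.045),(.02,.1),(.155,.2)),("disc",(-.12,-.045),(.02,.1),(.136,.148))):
        Q=L[sel(L,x,y,z)]
        if len(Q)<4: print(n,len(Q)); continue
        r=cv2.minAreaRect(Q[:,:2].astype(np.float32))
        print(n,len(Q),"mean",Q.mean(0).round(4),"lo",Q.min(0).round(4),"hi",Q.max(0).round(4),"rect",np.round(r[0],4),np.round(r[1],3),round(r[2],1))
E
python3 - <<'E'
from h import *
for n in("scene","top"):
    s=dict(np.load(n+"0.npz"));print(n);report(s)
    P=cloud(s);t=(.516,-.3195,0);Q=P[sel(P,(.40,.64),(-.38,-.26),(.006,.05))].astype(np.float32)
    a=np.deg2rad(19.3);d=np.array([np.cos(a),np.sin(a)]);e=np.array([-d[1],d[0]])
    q=(Q[:,:2]-t[:2]);u=q@d;v=q@e;k=(abs(v)<.03);u,v,z=u[k],v[k],Q[k,2]
    print("post u",u.min(),u.max(),"tube fit",[(round(c,3),round(float(np.median(v[abs(u-c)<.012])),4),round(float(v[abs(u-c)<.012].min()),4),round(float(v[abs(u-c)<.012].max()),4),round(float(z[abs(u-c)<.012].max()),4)) for c in(-.08,-.04,0,.04,.075,.1)])
E
```

```text
scene
fixedV 108 mean [-0.0031 -0.0586  0.2018] lo [-0.0261 -0.0692  0.1902] hi [ 0.0216 -0.05    0.2122] rect [-0.0022 -0.0593] [0.048 0.019] 3.2
saddle 185 mean [-0.0046  0.0637  0.158 ] lo [-0.0296  0.0517  0.1351] hi [0.0208 0.0763 0.177 ] rect [-0.005   0.0619] [0.023 0.052] 84.0
pad 256 mean [0.0004 0.1706 0.1333] lo [-0.0193  0.1306  0.0813] hi [0.0154 0.1974 0.1568] rect [-0.0021  0.1641] [0.067 0.035] 89.2
knobbar 167 mean [-0.0845  0.0627  0.1713] lo [-0.1121  0.0509  0.1554] hi [-0.06    0.0706  0.1788] rect [-0.086   0.0606] [0.017 0.052] 85.5
disc 142 mean [-0.0796  0.0706  0.1413] lo [-0.1108  0.0359  0.1362] hi [-0.0453  0.0866  0.148 ] rect [-0.0763  0.0637] [0.063 0.051] 17.3
post u -0.10119757182135242 0.11429064053201936 tube fit [(-0.08, 0.012, -0.0065, 0.0217, 0.0301), (-0.04, 0.0098, -0.0044, 0.0245, 0.028), (0, 0.0093, -0.0108, 0.0175, 0.0294), (0.04, 0.0081, -0.008, 0.0157, 0.0283), (0.075, 0.0058, -0.0116, 0.0193, 0.0303), (0.1, 0.0047, -0.0216, 0.0218, 0.0315)]
top
fixedV 104 mean [ 0.0004 -0.0625  0.2018] lo [-0.0236 -0.0707  0.1901] hi [ 0.0234 -0.0548  0.
[... 208 characters left out ...]
0.1644  0.1317] lo [-0.018   0.1302  0.0859] hi [0.0167 0.1936 0.1563] rect [-0.0006  0.1619] [0.063 0.035] 89.8
knobbar 129 mean [-0.0862  0.0562  0.1736] lo [-0.1115  0.0474  0.1551] hi [-0.0598  0.0666  0.1804] rect [-0.0857  0.0571] [0.017 0.052] 84.9
disc 165 mean [-0.0813  0.055   0.1412] lo [-0.1084  0.0311  0.1361] hi [-0.0454  0.0827  0.1478] rect [-0.0763  0.0557] [0.051 0.062] 82.6
post u -0.11153039813351771 0.11863873924610702 tube fit [(-0.08, 0.0043, -0.0256, 0.0293, 0.0315), (-0.04, 0.0036, -0.0113, 0.0246, 0.0312), (0, 0.0018, -0.0262, 0.021, 0.0303), (0.04, -0.0002, -0.0159, 0.0112, 0.0329), (0.075, -0.0004, -0.0232, 0.0273, 0.0306), (0.1, -0.0022, -0.0267, 0.0228, 0.0365)]
```

Origin is confirmed at about (0.552, 0.070) with yaw -5.8°. The saddle tips sit 36 mm below the fixed V, so it starts at notch 1, and the knob bar is at about -0.09 rad. I'll go above the lever with shut fingers.

```bash
python3 -m crank '[{"dp":[0.467,1,0.1],"angular":[0,0,8.5]},{"dp":[0.467,1,0.1],"angular":[0,0,8.5]},{"dp":[0.467,1,0.1],"angular":[0,0,8.5]},{"dp":[0.467,1,0.1],"angular":[0,0,8.5]},{"dp":[0.467,1,0.1],"angular":[0,0,8.5]},{"dp":[0.467,1,0.1],"angular":[0,0,8.5]},{"dp":[0.467,1,0.1],"angular":[0,0,8.5]},{"dp":[0.467,1,0.1],"angular":[0,0,8.2]},{"dp":[0.467,1,0.1],"angular":[0,0,0]},{"dp":[0.467,1,0.1],"angular":[0,0,0]},{"dp":[0.467,1,0.1],"angular":[0,0,0]},{"dp":[0.467,1,0.1],"angular":[0,0,0]},{"dp":[0.467,1,0.1],"angular":[0,0,0]},{"dp":[0.467,1,0.1],"angular":[0,0,0]},{"dp":[0.467,1,0.1],"angular":[0,0,0]},{"dp":[0.467,1,0.1],"angular":[0,0,0]},{"dp":[0.467,1,0.1],"angular":[0,0,0]},{"dp":[0.467,1,0.1],"angular":[0,0,0]},{"dp":[0.467,1,0.1],"angular":[0,0,0]},{"dp":[0.467,1,0.1],"angular":[0,0,0]}]' 1 40
```

```text
t: 2.1
tcp_pos: [0.4577, 0.0022, 0.3082]
tool_rot: [0.742, 0.67, -0.0, -0.0]
force: [0.9, -0.2, -0.5]
finger_gap: -0.0
gripper_force: 0.0
```

```bash
python3 -m crank '[{"dp":[0.46,0.99,0],"angular":[0,0,0]},{"dp":[0.46,0.99,0],"angular":[0,0,0]},{"dp":[0.46,0.99,0],"angular":[0,0,0]},{"dp":[0.46,0.99,0],"angular":[0,0,0]},{"dp":[0.46,0.99,0],"angular":[0,0,0]},{"dp":[0.46,0.99,0],"angular":[0,0,0]},{"dp":[0.46,0.99,0],"angular":[0,0,0]},{"dp":[0.46,0.99,0],"angular":[0,0,0]},{"dp":[0,0,-0.85],"angular":[0,0,0]},{"dp":[0,0,-0.85],"angular":[0,0,0]},{"dp":[0,0,-0.85],"angular":[0,0,0]},{"dp":[0,0,-0.85],"angular":[0,0,0]},{"dp":[0,0,-0.8],"angular":[0,0,0]},{"dp":[0,0,0],"angular":[0,0,0]}]'
```

```text
t: 3.5
tcp_pos: [0.5651, 0.2376, 0.1784]
tool_rot: [0.742, 0.67, -0.004, -0.002]
force: [-0.9, -0.9, -1.1]
finger_gap: -0.003
gripper_force: 0.0
```

```bash
python3 -m crank '[{"dp":[0.04,0.15,-0.27],"angular":[0,0,0]},{"dp":[0.04,0.15,-0.27],"angular":[0,0,0]},{"dp":[0.04,0.15,-0.27],"angular":[0,0,0]},{"dp":[0.04,0.15,-0.27],"angular":[0,0,0]},{"dp":[0.04,0.14,-0.27],"angular":[0,0,0]},{"dp":[0.02,0.14,-0.27],"angular":[0,0,0]},{"dp":[0,0.07,-0.27],"angular":[0,0,0]},{"dp":[0,0.07,-0.27],"angular":[0,0,0]},{"dp":[0,0.07,-0.27],"angular":[0,0,0]},{"dp":[0,0.07,-0.27],"angular":[0,0,0]},{"dp":[0,0.05,-0.27],"angular":[0,0,0]},{"dp":[0,0,0],"angular":[0,0,0]},{"dp":[0,0,0],"angular":[0,0,0]}]'
python3 - <<'E'
from h import *
from station import vision
for n in("scene","top"):
    s=vision.snapshot(n);report(s);cv2.imwrite(f"pics/p1{n}.png",s["image"])
E
```

```text
t: 4.8
tcp_pos: [0.5761, 0.276, 0.0941]
tool_rot: [0.742, 0.67, 0.002, 0.0]
force: [0.4, 2.1, 5.4]
finger_gap: -0.001
gripper_force: 2.7
fixedV 113 mean [-0.0028 -0.0586  0.201 ] lo [-0.0252 -0.0695  0.1901] hi [ 0.0217 -0.0503  0.2132] rect [-0.0017 -0.06  ] [0.019 0.047] 89.6
saddle 258 mean [-0.0029  0.0641  0.1738] lo [-0.0299  0.0508  0.1354] hi [0.0212 0.0757 0.202 ] rect [-0.004   0.0627] [0.024 0.051] 87.2
pad 223 mean [0.0059 0.1983 0.0926] lo [-0.0187  0.1308  0.0611] hi [0.0296 0.23   0.1799] rect [0.0075 0.181 ] [0.048 0.099] 2.8
knobbar 35 mean [-0.0677  0.0565  0.1718] lo [-0.0837  0.0503  0.1579] hi [-0.0601  0.0634  0.1777] rect [-0.072   0.0575] [0.013 0.023] 86.1
disc 19 mean [-0.069   0.0478  0.1418] lo [-0.0983  0.0357  0.1377] hi [-0.0452  0.0663  0.148 ] rect [-0.0678  0.0445] [0.06  0.017] 28.0
fixedV 104 mean [ 0.0007 -0.0625  0.202 ] lo [-0.0234 -0.0707  0.1904] hi [ 0.0229 -0.0546  0.2132] rect [-0.0002 -0.0629] [0.046 0.016] 1.1
saddle 158 mean [-0.0036  0.0552  0.1798] lo [-0.03    0.0431  0.1369] hi [0.0224 0.0711 0.2026] rect [-0.0041  0.0554] [0.028 0.052] 85.7
pad 170 mean [-0.0008  0.1674  0.0731] lo [-0.0176  0.1303  0.0632] hi [0.0164 0.1951 0.0812] rect [0.0014 0.1621] [0.034 0.063] 4.6
knobbar 128 mean [-0.0861  0.0561  0.1739] lo [-0.1115  0.0467  0.1552] hi [-0.0596  0.0665  0.182 ] rect [-0.0855  0.057 ] [0.017 0.052] 84.7
disc 161 mean [-0.0837  0.0552  0.1417] lo [-0.1137  0.0323  0.1362] hi [-0.0477  0.0825  0.1478] rect [-0.0809  0.0589] [0.06 0.05] 19.2
```

Notch 3 is reached: the saddle tip is 11 mm below the fixed V, held about 1 mm high by the lever. One more click is needed, about 20 mm further down.

```bash
python3 -m crank '[{"dp":[0,0,-0.17],"angular":[0,0,0]},{"dp":[0,0,-0.17],"angular":[0,0,0]},{"dp":[0,0,-0.17],"angular":[0,0,0]},{"dp":[0,0,-0.17],"angular":[0,0,0]},{"dp":[0,0,0],"angular":[0,0,0]},{"dp":[0,0,0],"angular":[0,0,0]}]'
python3 - <<'E'
from h import *
from station import vision
for n in("scene","top"):
    s=vision.snapshot(n);report(s)
E
```

```text
t: 5.5
tcp_pos: [0.5762, 0.2763, 0.0742]
tool_rot: [0.742, 0.67, 0.003, 0.0]
force: [0.7, 4.1, 6.3]
finger_gap: 0.003
gripper_force: 3.7
fixedV 106 mean [-0.003  -0.0587  0.2017] lo [-0.0247 -0.0694  0.1909] hi [ 0.0212 -0.0497  0.2129] rect [-0.0018 -0.0596] [0.046 0.019] 0.5
saddle 282 mean [-0.0022  0.0646  0.1809] lo [-0.0297  0.051   0.1351] hi [0.0215 0.0755 0.214 ] rect [-0.0045  0.0613] [0.024 0.052] 84.1
pad 211 mean [0.0058 0.1978 0.0749] lo [-0.0192  0.13    0.0417] hi [0.0298 0.2298 0.1571] rect [0.01   0.1815] [0.049 0.098] 7.0
knobbar 57 mean [-0.0691  0.0589  0.1725] lo [-0.0875  0.0512  0.1556] hi [-0.0594  0.0667  0.1793] rect [-0.0735  0.0602] [0.016 0.027] 81.0
disc 27 mean [-0.0648  0.0523  0.1411] lo [-0.0983  0.0357  0.1362] hi [-0.045   0.0701  0.1477] rect [-0.0684  0.0473] [0.061 0.018] 29.2
fixedV 107 mean [ 0.0004 -0.0626  0.2018] lo [-0.0233 -0.0708  0.1905] hi [ 0.0233 -0.0547  0.2126] rect [ 0.0001 -0.0629] [0.046 0.016] 0.9
saddle 172 mean [-0.0037  0.0553  0.1888] lo [-0.0299  0.0425  0.137 ] hi [0.0222 0.0711 0.2173] rect [-0.0043  0.0594] [0.052 0.028] 6.1
pad 164 mean [-0.0006  0.1671  0.0619] lo [-0.0176  0.1301  0.0478] hi [0.0163 0.1927 0.1914] rect [-0.001   0.1616] [0.063 0.034] 89.2
knobbar 129 mean [-0.086   0.0562  0.1736] lo [-0.1117  0.0466  0.1563] hi [-0.06    0.0664  0.1823] rect [-0.0857  0.0572] [0.017 0.051] 83.9
disc 159 mean [-0.0825  0.0551  0.1412] lo [-0.1198  0.032   0.136 ] hi [-0.0451  0.0833  0.1468] rect [-0.0826  0.058 ] [0.075 0.051] 0.9
```

```bash
python3 -m crank '[{"dp":[0,0,-0.1],"angular":[0,0,0]},{"dp":[0,0,0],"angular":[0,0,0]},{"dp":[0,0,0.3],"angular":[0,0,0]},{"dp":[0,0,0.4],"angular":[0,0,0]},{"dp":[0,-0.1,0.4],"angular":[0,0,0]},{"dp":[0,-0.15,0.4],"angular":[0,0,0]},{"dp":[0,-0.2,0.4],"angular":[0,0,0]},{"dp":[0,-0.25,0.4],"angular":[0,0,0]},{"dp":[-0.05,-0.3,0.4],"angular":[0,0,0]},{"dp":[-0.05,-0.3,0.5],"angular":[0,0,0]},{"dp":[0,0,1],"angular":[0,0,8.5]},{"dp":[0,0,1],"angular":[0,0,8.5]},{"dp":[0,0,1],"angular":[0,0,8.5]},{"dp":[0,0,0.5],"angular":[0,0,8.5]}]'
python3 - <<'E'
from h import *
from station import vision
for n in("scene","top"):
    s=vision.snapshot(n);report(s)
E
```

```text
t: 7.0
tcp_pos: [0.5724, 0.2349, 0.2742]
tool_rot: [0.511, 0.859, 0.001, 0.001]
force: [0.8, -0.1, -0.2]
finger_gap: 0.003
gripper_force: 0.0
fixedV 108 mean [-0.0031 -0.0589  0.2016] lo [-0.0257 -0.0694  0.1903] hi [ 0.0212 -0.0501  0.2127] rect [-0.0023 -0.0598] [0.019 0.047] 89.8
saddle 274 mean [-0.0022  0.0647  0.1789] lo [-0.0299  0.0507  0.1351] hi [0.0217 0.0753 0.2146] rect [-0.0043  0.0622] [0.023 0.052] 85.7
pad 257 mean [0.0003 0.1705 0.1331] lo [-0.018   0.1301  0.0826] hi [0.0157 0.1971 0.1564] rect [-0.0012  0.1636] [0.033 0.067] 0.6
knobbar 0
disc 4 mean [-0.0479  0.0567  0.1426] lo [-0.0515  0.0461  0.137 ] hi [-0.0454  0.0618  0.148 ] rect [-0.0486  0.054 ] [0.016 0.006] 88.9
fixedV 104 mean [ 0.0004 -0.0627  0.2021] lo [-0.0233 -0.0707  0.191 ] hi [ 0.0229 -0.0546  0.213 ] rect [-0.0002 -0.0629] [0.046 0.016] 0.9
saddle 175 mean [-0.003   0.0552  0.1871] lo [-0.0291  0.0433  0.1366] hi [0.0229 0.071  0.213 ] rect [-0.0036  0.0585] [0.052 0.028] 3.3
pad 148 mean [-0.      0.1514  0.1183] lo [-0.0178  0.1308  0.0892] hi [0.0163 0.1694 0.1378] rect [0.0003 0.1493] [0.035 0.037] 6.2
knobbar 130 mean [-0.0864  0.0562  0.1739] lo [-0.1113  0.0468  0.1561] hi [-0.0597  0.0663  0.1853] rect [-0.0857  0.0568] [0.016 0.052] 83.5
disc 162 mean [-0.0823  0.055   0.1413] lo [-0.1179  0.0312  0.136 ] hi [-0.0454  0.0828  0.1477] rect [-0.0811  0.0564] [0.055 0.058] 41.2
```

Notch 4 holds and the lever is back up. Next is the knob: fingers open, tool yaw about 168.7°.

```bash
python3 -m crank '[{"dp":[-0.556,-0.542,0],"angular":[0,0,8.4]},{"dp":[-0.556,-0.542,0],"angular":[0,0,8.4]},{"dp":[-0.556,-0.542,0],"angular":[0,0,8.4]},{"dp":[-0.556,-0.542,0],"angular":[0,0,8.4]},{"dp":[-0.556,-0.542,0],"angular":[0,0,8.4]},{"dp":[-0.556,-0.542,0],"angular":[0,0,8.4]},{"dp":[0,0,0],"angular":[0,0,0]},{"dp":[0,0,-0.5],"angular":[0,0,0]},{"dp":[0,0,-0.5],"angular":[0,0,0]},{"dp":[0,0,0],"angular":[0,0,0]}]' 0
```

```text
t: 8.1
tcp_pos: [0.4704, 0.1381, 0.2387]
tool_rot: [0.102, 0.995, -0.0, -0.003]
force: [-0.5, -0.1, -0.1]
finger_gap: 1.0
gripper_force: 0.0
```

```bash
python3 -m crank '[{"dp":[0.03,0,-0.6],"angular":[0,0,0]},{"dp":[0.03,0,-0.6],"angular":[0,0,0]},{"dp":[0,0,-0.6],"angular":[0,0,0]},{"dp":[0,0,-0.5],"angular":[0,0,0]},{"dp":[0,0,-0.2],"angular":[0,0,0]},{"dp":[0,0,0],"angular":[0,0,0]}]' 0; python3 -m crank '[{"dp":[0,0,0],"angular":[0,0,0]},{"dp":[0,0,0],"angular":[0,0,0]},{"dp":[0,0,0],"angular":[0,0,0]},{"dp":[0,0,0],"angular":[0,0,0]},{"dp":[0,0,0],"angular":[0,0,0]},{"dp":[0,0,0],"angular":[0,0,0]}]' 1 50
```

```text
t: 8.7
tcp_pos: [0.4733, 0.1382, 0.1652]
tool_rot: [0.1, 0.995, -0.0, -0.001]
force: [-0.5, -0.6, 0.7]
finger_gap: 1.003
gripper_force: 0.0
t: 9.3
tcp_pos: [0.4731, 0.136, 0.1666]
tool_rot: [0.098, 0.995, -0.002, -0.0]
force: [-0.3, -8.9, 6.5]
finger_gap: 0.176
gripper_force: 49.5
```

```bash
python3 -m crank '[{"dp":[0,-0.05,0],"angular":[0,0,-5]},{"dp":[0,0,0],"angular":[0,0,-6]},{"dp":[0,0,0],"angular":[0,0,-6]},{"dp":[0,0,0],"angular":[0,0,-6]},{"dp":[0,0,0],"angular":[0,0,-6]},{"dp":[0,0,0],"angular":[0,0,-6]},{"dp":[0,0,0],"angular":[0,0,-7]},{"dp":[0,0,0],"angular":[0,0,-7]},{"dp":[0,0,0],"angular":[0,0,-7]},{"dp":[0,0,0],"angular":[0,0,0]},{"dp":[0,0,0],"angular":[0,0,0]}]'
```

```text
t: 10.4
tcp_pos: [0.4731, 0.1356, 0.1666]
tool_rot: [0.555, 0.832, -0.001, 0.0]
force: [-2.1, -4.6, 5.8]
finger_gap: 0.178
gripper_force: 49.6
```

```bash
python3 -m crank '[{"dp":[0,0,0],"angular":[0,0,0]},{"dp":[0,0,0],"angular":[0,0,0]},{"dp":[0,0,0],"angular":[0,0,0]},{"dp":[0,0,0],"angular":[0,0,0]},{"dp":[0,0,0],"angular":[0,0,0]},{"dp":[0,0,0.4],"angular":[0,0,0]},{"dp":[0,0,0.9],"angular":[0,0,0]},{"dp":[0,0,0.9],"angular":[0,0,0]},{"dp":[0,0,1],"angular":[0,0,0]},{"dp":[0,0,1],"angular":[0,0,0]},{"dp":[0,-1,0.5],"angular":[0,0,-8.5]},{"dp":[0,-1,0],"angular":[0,0,-8.5]},{"dp":[0,-1,0],"angular":[0,0,-8.5]},{"dp":[0,-1,0],"angular":[0,0,-8.5]},{"dp":[0,-1,0],"angular":[0,0,-8.5]},{"dp":[0,-1,0],"angular":[0,0,-8.5]},{"dp":[0,-1,0],"angular":[0,0,-8.5]},{"dp":[0,-1,0],"angular":[0,0,-8.5]}]' 0
python3 - <<'E'
from h import *
from station import vision
for n in("scene","top"):
    s=vision.snapshot(n);report(s)
E
```

```text
t: 12.2
tcp_pos: [0.4731, -0.1045, 0.3068]
tool_rot: [0.926, 0.377, 0.0, -0.0]
force: [0.7, 0.1, 0.8]
finger_gap: 1.002
gripper_force: 0.0
fixedV 109 mean [-0.0031 -0.0587  0.2016] lo [-0.0257 -0.0692  0.1906] hi [ 0.0213 -0.0503  0.212 ] rect [-0.0024 -0.0591] [0.047 0.018] 3.1
saddle 273 mean [-0.0022  0.0647  0.1791] lo [-0.0298  0.051   0.1357] hi [0.0219 0.0755 0.2119] rect [-0.0042  0.0623] [0.022 0.053] 85.2
pad 256 mean [0.0003 0.1705 0.1332] lo [-0.0183  0.1305  0.0847] hi [0.0156 0.1974 0.156 ] rect [-0.0014  0.1639] [0.067 0.034] 89.6
knobbar 177 mean [-0.0847  0.0629  0.1708] lo [-0.1046  0.0345  0.1551] hi [-0.0692  0.0861  0.18  ] rect [-0.086   0.0611] [0.02  0.052] 29.4
disc 141 mean [-0.0723  0.0662  0.1413] lo [-0.1038  0.0427  0.1361] hi [-0.0458  0.0864  0.1473] rect [-0.0738  0.0651] [0.033 0.067] 64.4
fixedV 105 mean [ 0.0004 -0.0627  0.2019] lo [-0.0239 -0.0707  0.1916] hi [ 0.0235 -0.0547  0.217 ] rect [-0.0001 -0.063 ] [0.047 0.016] 1.0
saddle 176 mean [-0.0034  0.0554  0.1868] lo [-0.0299  0.043   0.1362] hi [0.0231 0.071  0.2135] rect [-0.004   0.0592] [0.053 0.028] 5.5
pad 285 mean [-0.0012  0.1644  0.1316] lo [-0.0183  0.131   0.0871] hi [0.017  0.194  0.1605] rect [-1.000e-04  1.624e-01] [0.035 0.063] 2.5
knobbar 129 mean [-0.0861  0.0564  0.1735] lo [-0.1029  0.0323  0.1581] hi [-0.0686  0.0806  0.1818] rect [-0.0856  0.0568] [0.016 0.051] 27.5
disc 160 mean [-0.0845  0.0551  0.1412] lo [-0.11    0.0325  0.136 ] hi [-0.0451  0.0809  0.1479] rect [-0.0783  0.058 ] [0.063 0.045] 14.1
```

Run:
```python
from h import *
from station import vision
for n in("scene","top"):
    s=vision.snapshot(n); h=cv2.cvtColor(s["image"],cv2.COLOR_BGR2HSV)
    P=cloud(s); m=(h[...,1]<60)&(h[...,2]>90)&sel(P,(.39,.65),(-.39,-.25),(-.01,.06))
    m=cv2.morphologyEx(m.astype(np.uint8),cv2.MORPH_OPEN,np.ones((2,2)));k,l,st,_=cv2.connectedComponentsWithStats(m)
    i=1+st[1:,4].argmax(); v,u=np.where(l==i); W=np.array([ray(s,a,b,.0135)[:2] for a,b in zip(u,v)])
    d=np.array([np.cos(.302),np.sin(.302)]);e=np.array([-d[1],d[0]]);q=W-[.5147,-.3157];a=q@d;b=q@e
    C=[(c,(b[abs(a-c)<.008].min()+b[abs(a-c)<.008].max())/2) for c in np.arange(-.085,.08,.015)]
    f=np.polyfit(*np.array(C).T,1); print(n,len(a),"a",a.min(),a.max(),"yaw",17.3+np.degrees(np.arctan(f[0])),"lat",f[1],"wid",np.ptp(b[abs(a)<.008]))
```

```text
scene 521 a -0.10599146430599805 0.11694610369024534 yaw 16.551124438451087 lat 0.002079487006386898 wid 0.02662351443320096
top 681 a -0.10568757015696004 0.11015786430275835 yaw 16.72172431949323 lat -0.007145881923785816 wid 0.026016241135264725
```

```bash
python3 -m crank '[{"dp":[0.166,-0.894,0],"angular":[0,0,-6.9]},{"dp":[0.166,-0.894,0],"angular":[0,0,-6.9]},{"dp":[0.166,-0.894,0],"angular":[0,0,-6.9]},{"dp":[0.166,-0.894,0],"angular":[0,0,-6.9]},{"dp":[0.166,-0.894,0],"angular":[0,0,0]},{"dp":[0.166,-0.894,0],"angular":[0,0,0]},{"dp":[0.166,-0.894,0],"angular":[0,0,0]},{"dp":[0.166,-0.894,0],"angular":[0,0,0]},{"dp":[0,0,-0.9],"angular":[0,0,0]},{"dp":[0,0,-0.9],"angular":[0,0,0]},{"dp":[0,0,-0.9],"angular":[0,0,0]},{"dp":[0,0,-0.9],"angular":[0,0,0]},{"dp":[0,0,-0.9],"angular":[0,0,0]},{"dp":[0,0,-0.9],"angular":[0,0,0]},{"dp":[0,0,-0.9],"angular":[0,0,0]},{"dp":[0,0,-0.9],"angular":[0,0,0]},{"dp":[0,0,0],"angular":[0,0,0]},{"dp":[0,0,0],"angular":[0,0,0]}]' 0
python3 - <<'E'
from station import vision
import cv2,numpy as np
a=vision.snapshot("scene")["image"][90:230,180:340];b=vision.snapshot("top")["image"][150:290,300:460]
cv2.imwrite("pics/g1.png",np.hstack([cv2.resize(a,(400,350)),cv2.resize(b,(400,350))]))
E
```

```text
t: 14.2
tcp_pos: [0.5135, -0.3168, 0.0908]
tool_rot: [0.989, 0.149, -0.0, -0.001]
force: [0.3, -0.6, 0.4]
finger_gap: 1.003
gripper_force: 0.0
```

View pics/g1.png

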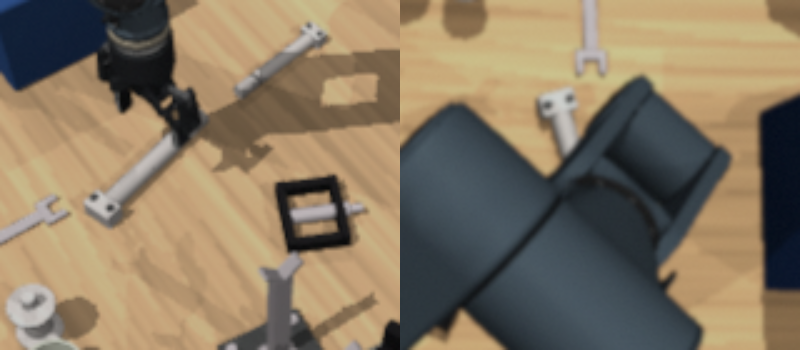

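The fingers straddle the tube (left panel, around (185,125)), with the tool aligned along it. Descend and grip.

```bash
python3 -m crank '[{"dp":[0,-0.07,-0.7],"angular":[0,0,0]},{"dp":[0,0,-0.7],"angular":[0,0,0]},{"dp":[0,0,-0.6],"angular":[0,0,0]},{"dp":[0,0,-0.36],"angular":[0,0,0]},{"dp":[0,0,0],"angular":[0,0,0]},{"dp":[0,0,0],"angular":[0,0,0]}]' 0; python3 -m crank '[{"dp":[0,0,0],"angular":[0,0,0]},{"dp":[0,0,0],"angular":[0,0,0]},{"dp":[0,0,0],"angular":[0,0,0]},{"dp":[0,0,0],"angular":[0,0,0]},{"dp":[0,0,0],"angular":[0,0,0]},{"dp":[0,0,0],"angular":[0,0,0]},{"dp":[0,0,0],"angular":[0,0,0]}]' 1 60
```

```text
t: 14.9
tcp_pos: [0.5138, -0.3205, 0.021]
tool_rot: [0.989, 0.148, 0.001, 0.001]
force: [0.4, 0.2, 0.2]
finger_gap: 1.002
gripper_force: 0.0
t: 15.6
tcp_pos: [0.5136, -0.3206, 0.0208]
tool_rot: [0.989, 0.148, 0.0, 0.001]
force: [-0.5, 0.9, 5.7]
finger_gap: 0.291
gripper_force: 58.9
```

```bash
python3 -m crank '[{"dp":[0,0,0.4],"angular":[0,0,0]},{"dp":[0,0,0.8],"angular":[0,0,0]},{"dp":[0,0,1],"angular":[0,0,0]},{"dp":[0,0,1],"angular":[0,0,0]},{"dp":[0,0,1],"angular":[0,0,0]},{"dp":[0,0,1],"angular":[0,0,0]},{"dp":[0,0,1],"angular":[0,0,0]},{"dp":[0,0,1],"angular":[0,0,0]},{"dp":[0,0,1],"angular":[0,0,0]},{"dp":[0,0,0.8],"angular":[0,0,0]}]'; python3 -m crank '[{"dp":[0.1,0.8,0],"angular":[0,0,4]},{"dp":[0.1,0.8,0],"angular":[0,0,6]},{"dp":[0.1,0.8,0],"angular":[0,0,6]},{"dp":[0.1,0.8,0],"angular":[0,0,6]},{"dp":[0.1,0.8,0],"angular":[0,0,6]},{"dp":[0.1,0.8,0],"angular":[0,0,6]},{"dp":[0.1,0.8,0],"angular":[0,0,6]},{"dp":[0.1,0.8,0],"angular":[0,0,6]},{"dp":[0.1,0.8,0],"angular":[0,0,6]},{"dp":[0.1,0.8,0],"angular":[0,0,6]},{"dp":[0.1,0.8,0],"angular":[0,0,6]},{"dp":[0.1,0.8,0],"angular":[0,0,3.5]},{"dp":[0.07,0.8,0],"angular":[0,0,0]},{"dp":[0,0.8,0],"angular":[0,0,0]},{"dp":[0,0.8,0],"angular":[0,0,0]},{"dp":[0,0.6,0],"angular":[0,0,0]},{"dp":[0,0.4,0],"angular":[0,0,0]},{"dp":[0,0,0],"angular":[0,0,0]},{"dp":[0,0,0],"angular":[0,0,0]}]'
python3 - <<'E'
from h import *
from station import vision,sense
print(sense()['force'])
W=[]
for n in("scene","top"):
    s=vision.snapshot(n); np.savez(n+"1.npz",**s); W.append(cv2.resize(s["image"][130:300,150:380] if n=="top" else s["image"][130:300,200:430],(400,296)))
    L=prop(cloud(s)); Q=L[sel(L,(-.03,.03),(-.14,.14),(.24,.335))]
    for c in(-.13,-.11,-.09,-.07,-.05,.05,.07,.09,.11,.13):
        q=Q[abs(Q[:,1]-c)<.01]
        if len(q)>3: print(n,c,len(q),"x",q[:,0].min().round(4),q[:,0].max().round(4),"y",q[:,1].min().round(4),q[:,1].max().round(4),"ztop",np.percentile(q[:,2],95).round(4))
cv2.imwrite("pics/h1.png",np.hstack(W))
E
```

```text
t: 16.6
tcp_pos: [0.5126, -0.3194, 0.2913]
tool_rot: [0.989, 0.148, -0.0, -0.0]
force: [1.2, -0.3, -3.9]
finger_gap: 0.295
gripper_force: 59.3
t: 18.5
tcp_pos: [0.551, 0.0696, 0.2898]
tool_rot: [0.74, 0.672, -0.001, 0.0]
force: [-0.9, -1.4, -3.6]
finger_gap: 0.296
gripper_force: 59.5
[-0.91765793 -1.35664159 -3.55980946]
scene -0.09 46 x -0.0114 0.011 y -0.0943 -0.081 ztop 0.2972
scene -0.07 55 x -0.0042 0.012 y -0.08 -0.0607 ztop 0.2964
scene 0.05 89 x -0.0147 0.011 y 0.0402 0.0598 ztop 0.2958
scene 0.07 95 x -0.0147 0.0111 y 0.0601 0.0791 ztop 0.296
scene 0.09 119 x -0.024 0.0202 y 0.0803 0.0998 ztop 0.2971
scene 0.11 234 x -0.0247 0.0198 y 0.1 0.1194 ztop 0.298
top -0.09 75 x -0.0144 0.0117 y -0.0974 -0.0803 ztop 0.2974
top -0.07 88 x -0.014 0.0118 y -0.08 -0.0602 ztop 0.2979
top -0.05 56 x -0.0143 0.0118 y -0.0597 -0.047 ztop 0.2979
top 0.05 48 x -0.0145 0.0007 y 0.04 0.06 ztop 0.2976
top 0.07 37 x -0.015 -0.0009 y 0.0601 0.0729 ztop 0.2978
top 0.11 37 x -0.0215 0.0193 y 0.1088 0.1152 ztop 0.2971
```

View pics/h1.png

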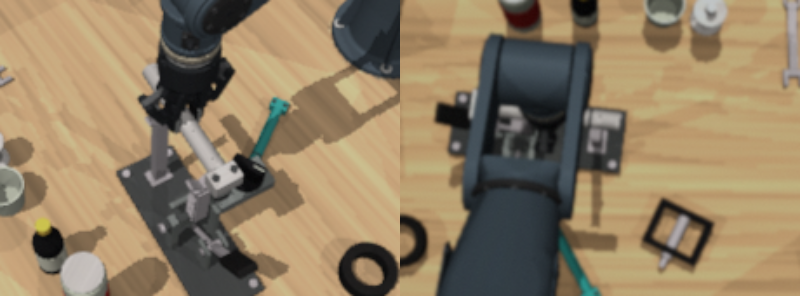

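The post is level, aligned and about 4.5 mm too far towards +y, with its head (left panel, (225,178)) on the +y side. Correct and lower.

```bash
python3 -m crank '[{"dp":[-0.015,-0.15,-0.4],"angular":[0,0,0]},{"dp":[0,0,-0.5],"angular":[0,0,0]},{"dp":[0,0,-0.5],"angular":[0,0,0]},{"dp":[0,0,-0.5],"angular":[0,0,0]},{"dp":[0,0,-0.3],"angular":[0,0,0]},{"dp":[0,0,-0.05],"angular":[0,0,0]},{"dp":[0,0,-0.05],"angular":[0,0,0]},{"dp":[0,0,-0.05],"angular":[0,0,0]},{"dp":[0,0,0],"angular":[0,0,0]},{"dp":[0,0,0],"angular":[0,0,0]}]'
```

```text
t: 19.6
tcp_pos: [0.5511, 0.0655, 0.22]
tool_rot: [0.74, 0.672, 0.0, 0.0]
force: [0.1, -0.2, -4.3]
finger_gap: 0.295
gripper_force: 59.5
```

```bash
python3 -m crank '[{"dp":[0,0,-0.03],"angular":[0,0,0]},{"dp":[0,0,-0.03],"angular":[0,0,0]},{"dp":[0,0,-0.03],"angular":[0,0,0]},{"dp":[0,0,0],"angular":[0,0,0]}]'; python3 -m crank '[{"dp":[0,0,-0.02],"angular":[0,0,0]},{"dp":[0,0,-0.02],"angular":[0,0,0]},{"dp":[0,0,0],"angular":[0,0,0]}]'
```

```text
t: 20.0
tcp_pos: [0.5513, 0.0655, 0.2171]
tool_rot: [0.74, 0.672, 0.0, 0.0]
force: [0.4, 0.2, -2.3]
finger_gap: 0.292
gripper_force: 59.7
t: 20.3
tcp_pos: [0.5514, 0.0654, 0.2169]
tool_rot: [0.74, 0.672, 0.001, 0.001]
force: [-1.8, 0.8, 5.2]
finger_gap: 0.292
gripper_force: 60.5
```

In contact. Check the centring before letting go.

```bash
cat > m.py <<'E'
from h import *
from station import vision
for n in("scene","top"):
    s=vision.snapshot(n); cv2.imwrite(f"pics/e_{n}.png",s["image"]); L=prop(cloud(s)); h=cv2.cvtColor(s["image"],cv2.COLOR_BGR2HSV)
    m=sel(L,(-.03,.03),(-.14,.14),(.214,.245)); q=L[m]
    for c in(-.09,-.07,.07,.085,.1,.11):
        k=q[abs(q[:,1]-c)<.006]
        if len(k)>3: print(n,c,len(k),"x",k[:,0].min().round(4),k[:,0].max().round(4),"ztop",np.percentile(k[:,2],90).round(4))
    print("y",q[:,1].min(),q[:,1].max())
E
python3 m.py
```

```text
scene -0.09 34 x -0.0109 0.0114 ztop 0.224
scene -0.07 19 x -0.0006 0.0116 ztop 0.2231
scene 0.07 41 x -0.0133 0.0103 ztop 0.2228
scene 0.085 48 x -0.0214 0.0201 ztop 0.2222
scene 0.1 83 x -0.0228 0.0215 ztop 0.2248
scene 0.11 93 x -0.0226 0.0207 ztop 0.2238
y -0.09806665029733476 0.11530583731300949
top -0.09 42 x -0.0134 0.0108 ztop 0.2246
top -0.07 43 x -0.0127 0.0121 ztop 0.2255
top 0.07 5 x -0.0129 -0.0035 ztop 0.2243
top 0.1 19 x -0.0206 0.0192 ztop 0.2253
top 0.11 45 x -0.0212 0.0192 ztop 0.2238
y -0.10103412808196678 0.11169267303171272
```

Centred within about 1 mm and level. Release and retreat.

```bash
python3 -m crank '[{"dp":[0,0,0],"angular":[0,0,0]},{"dp":[0,0,0],"angular":[0,0,0]},{"dp":[0,0,0],"angular":[0,0,0]},{"dp":[0,0,0],"angular":[0,0,0]},{"dp":[0,0,0],"angular":[0,0,0]},{"dp":[0,0,0],"angular":[0,0,0]},{"dp":[0,0,0.3],"angular":[0,0,0]},{"dp":[0,0,0.6],"angular":[0,0,0]},{"dp":[0,0,1],"angular":[0,0,0]},{"dp":[0,0,1],"angular":[0,0,0]},{"dp":[0,0,1],"angular":[0,0,0]},{"dp":[0,-0.5,0.5],"angular":[0,0,0]},{"dp":[0,-1,0],"angular":[0,0,0]},{"dp":[0,-1,0],"angular":[0,0,0]},{"dp":[0,-1,0],"angular":[0,0,0]},{"dp":[0,-1,0],"angular":[0,0,0]},{"dp":[0,-1,0],"angular":[0,0,0]},{"dp":[0,-1,0],"angular":[0,0,0]},{"dp":[0,-1,0],"angular":[0,0,0]},{"dp":[0,0,0],"angular":[0,0,0]}]' 0; python3 m.py; python3 -c "
import cv2,numpy as np
cv2.imwrite('pics/f1.png',np.hstack([cv2.resize(cv2.imread('pics/e_scene.png')[100:330,150:450],(400,307)),cv2.resize(cv2.imread('pics/e_top.png')[100:310,140:420],(400,300)).copy()][:1]+[cv2.resize(cv2.imread('pics/e_top.png')[100:315,140:420],(400,307))]))"
```

```text
t: 22.4
tcp_pos: [0.551, -0.1633, 0.3482]
tool_rot: [0.742, 0.671, -0.0, 0.001]
force: [0.1, 0.9, -0.8]
finger_gap: 1.0
gripper_force: 0.0
scene -0.09 34 x -0.014 0.0091 ztop 0.2239
scene -0.07 37 x -0.0138 0.0108 ztop 0.2236
scene 0.07 46 x -0.0128 0.0104 ztop 0.2234
scene 0.085 58 x -0.0221 0.0202 ztop 0.2233
scene 0.1 88 x -0.0242 0.0209 ztop 0.2257
scene 0.11 91 x -0.0242 0.0209 ztop 0.2238
y -0.09771622644237692 0.11547028188829098
top -0.09 41 x -0.0127 0.0112 ztop 0.2256
top -0.07 39 x -0.0123 0.0119 ztop 0.2253
top 0.07 44 x -0.0133 0.0106 ztop 0.2236
top 0.085 64 x -0.0212 0.0219 ztop 0.2246
top 0.1 77 x -0.0232 0.0208 ztop 0.226
top 0.11 48 x -0.0231 0.0193 ztop 0.2237
y -0.10102984343147033 0.11152182436982067
```

View pics/f1.png

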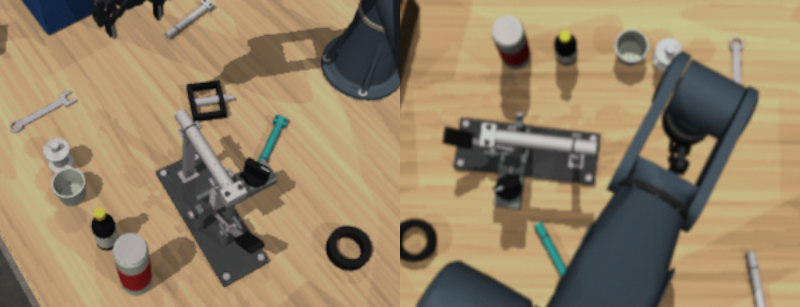

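The post lies across both Vs with its head outside at (235,188) in the left panel. The knob is turned, the lever is up and the bystanders haven't moved.

```bash
python3 -c "
from station import order
print(order.sign_off())"
```

```text
the job is handed in; nothing more can be done
None
```

The job is handed in at about 22 s: the column is at notch 4 with the lever back up, the knob is locked at about 1.07 rad, and the seatpost rests level across both Vs, centred to about 1 mm, with its head outside and the bystanders undisturbed.

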